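# Start the cellar mist: pop the cover, press green, relatch

### The arm

A 6-joint arm with a two-finger parallel gripper is mounted at the origin on the work surface. World frame = base frame: x ahead of the robot, y to its left, z up, the work surface at z = 0. Lengths are in mm, angles in rad, forces in N, time in s.
With the tool pointing down it reaches from about 275 to 1000 mm from the base axis. Payload 8.4 kg.
Tool frame: the origin (TCP) lies between the finger pads; the fingertips stand r.nose_length ahead of it and the grasp point (between the pads) lies 8 mm behind it (r.nose_length is the distance from the TCP to the fingertips, in mm); y points along the fingers, x is the direction in which the jaws open and shut, and the axes are right-handed (so a half turn about y gives the same grasp; the last joint's range is limited). The gripper opens to 85 mm and grips with 20 to 120 N. Pads are 22 mm wide; open, the fingers measure 114 mm over their backs; the gripper's body (76 mm by 85 mm) begins 54 mm behind the grasp point. The pads swing forward as they close: fully open they stand 13 mm farther back than shut.
Start: joints at [-1.209, 0.353, 1.633, -0, 1.155, -0.002], TCP at [222.391, -584.097, 214.381] pointing down, gripper open.
Joint ranges: [-2.63, 2.63], [-0.92, 2.1], [0.06, 2.66], [-1.3, 4.44], [0, 2.69], [-3.02, 3.02]. Speed limits (rad/s): [2.22, 2.22, 2.79, 3.14, 3.14, 3.14].

### API

Orientations are given as [roll, pitch, yaw] about the fixed x, y, z axes, in that order (R = Rz(yaw) Ry(pitch) Rx(roll)).
In Python, from rig import r, cams, order gives the robot as it stands. The module is installed in compiled form; this text tells all that it offers.
- The arm moves only by the shell command python3 -m crank 'ROWS' [FORCE]. ROWS is JSON, a list of rows, each a list of 7 numbers: the turn, a rotation vector about the tool's x, y, z in degrees, then the shift along the tool's x, y, z in cm, then the opening, from -1 (shut) to 1 (fully open). A call has exactly 10 rows; each row shifts and turns the pose as measured when the row begins, along the tool's axes as they then stand; what a row does not reach is not made up. A row lasts 1/12 s, in which the tool goes at most 41.7 mm and 7.16 degrees, less where a joint would pass 70% of its speed; a pose out of reach is approached as far as the arm can. A call with a gripper value outside its range is refused whole. The fingers move at their own pace and stop on an object; FORCE is the grip in N (left out, the last holds). Time passes only in rows, so rows that do not move let the fingers close, or fill a call up. It gives the time, the measured TCP pose, the force and the opening at its end, in the units of the state.
- r.sense(): the state, without advancing time (a new reading comes with each control period).
- cams.grab_frame(name): name is "scene" or "top" or "wrist"; returns the picture (480x640x3 uint8, blue, green, red); there is no depth.
- cams.camera_info(name): a dict with "intrinsics" (3x3 intrinsics, pixels), "view" (4x4, takes a point from world to camera coordinates); the wrist camera has in their place "hand_eye" (4x4, takes a point from camera to tool coordinates, whose origin is the TCP and whose axes are the tool frame's). Camera axes: x right, y up, looking along -z (the intrinsics and any distortion apply to the point x, -y, -z); pixel columns grow to the right and rows downward; lengths in mm; the calibration is good to about 2 mm. A picture is of the moment at which its call begins: read the wrist's pose just before it. camera_info takes no time and is no camera call.
- order.sign_off(): hands the job in, once; it reports no verdict.
The state is a dict: "clock": time; "qpos": joint angles; "qvel": joint speeds; "joint_efforts": joint torques, N m; "eef_pos": TCP position; "tcp_rot": TCP orientation; "contact_force": force on the tool from outside, world axes, zero at the start; "wrist_torque": the same for the moment, N m; "opening": opening from 0.0 (shut) to 1.0 (fully open).
Only numpy, scipy, OpenCV 4.12 (cv2) and the standard library are available. Lean on these libraries where they do the work, as an engineer would, in place of code of your own. Each camera call takes 0.05 s, during which the arm holds its last target.

### The job

Press the blue push-latch cover of the mist-control box in fully and let go so that it pops open, press the green button inside all the way down, then press the cover shut again until its latch holds it closed. Fingertip presses are all it takes: lift or carry nothing, do not press the red button, and leave the cheese, the jar and the brush where they are.

Things in the scene. Friction and masses are not known exactly. Their poses are not given: they have to be found in the camera images.
- box: Mist-control box, fixed to the table: light grey open-topped enclosure 210 (x) x 180 (y) x 90 (z) mm, walls 6 mm, origin at the centre of its underside, x axis pointing from its front to the hinge side. A black deck inside, 30 mm above the table, carries two buttons and, in the middle by the front wall, a dark latch block (24 x 50 mm, top 72 mm above the table).
- cover (a joint): Cover hinge, rad: 0 latched shut, flush with the rim; negative pressed in (solid stop at -0.06, 10 mm at the mark); 1.4 popped open. Push-push latch: pressed steadily from shut to the stop (2 to 4 N) and let go, a damped spring swings it open in about 3.5 s. Pushed from open down to the same stop (1 to 5 N, more if fast) and let go, it latches; a press short of the stop may not.
- cover_press (a point): Middle of the white strip (26 x 80 mm) on the blue cover's outer face, the place to press: 168 mm from the hinge line, 22 mm from the free front edge. Cover: 190 mm from hinge line to free edge, 166 mm wide, 6 mm thick. The point moves with the cover; its z is the cover's outward normal, its x points to the hinge.
- cover_hinge (a point): Middle of the hinge line at the far (box +x) rim, 97 mm along box x from the box origin, 90 mm above the table, level with the cover's outer face. The line runs along box y; the cover reaches to box -x when shut and its free edge rises about this line, to about 280 mm above the table; a striker pin stands 50 mm out of its inner face, 170 mm from the hinge line.
- green_button_top (a point): Centre of the top of the green button (30 mm diameter in a 46 mm grey collar), about 48 mm above the table, 53 mm to the front (-x) of the box centre and 55 mm left or right of it: green and red may be swapped. Pressed straight down.
- green_button (a joint): Green button travel, m: 0 up, 0.006 fully down (about 4 N); springs back.
- red_button_top (a point): Centre of the top of the red button, same size, in the other place. Not to be pressed.
- red_button (a joint): Red button travel, m: 0 up, 0.006 fully down.
- cheese: Loose cheese wheel, tan, 120 mm diameter, 42 mm high, beside the box; origin at the centre of its underside. To be left alone.
- jar: Loose jar with yellow cap, 56 mm diameter, 85 mm high, beside the box; origin at the centre of its underside. To be left alone.
- brush: Loose hand brush lying on the table along its own x, beside the box; low. To be left alone.

How it is judged (in metres and radians):
On the way, in this order (a step that is already met when the one before it is completed fails the run):
1. the shut cover is pressed in (value of joint cover below -0.03 rad), for 0.02 s.
2. the cover has sprung open and stands free of the fingers (value of joint cover above 1 rad and contact force between the fingers and cover below 0.2 N), for 0.2 s.
3. the green button is pressed down (value of joint green_button above 0.0045 m), for 0.02 s.
4. the cover is pressed in again (value of joint cover below -0.03 rad), for 0.02 s.
At the end, for the whole second after the job is handed in: After opening, pressing green and closing, the cover is latched shut by itself (joint within -0.02 to 0.03 rad, at rest), both buttons are up again, and cheese, jar and brush are within 20 mm of where they were (value of joint cover between -0.02 and 0.03 rad and velocity of joint cover between -0.05 and 0.05 rad/s and value of joint each of green_button, red_button below 0.0015 m and distance of each of cheese, jar, brush from where it was at the start of the episode below 0.02 m); the robot touches nothing.
It fails at once if the red button is pressed (more than 2.5 mm) (value of joint red_button above 0.0025 m).
It fails at once if the cheese, jar or brush is lifted, carried or pushed away (more than 20 mm) (distance of any of cheese, jar, brush from where it was at the start of the episode above 0.02 m).
It also fails if it takes over 61 s, if anything falls off the work surface, if the arm or the gripper's body presses on something with over 40 N, if the wrist force passes 120 N, or if a joint passes its speed limit or range.

## Working session

There is one attempt and no reset: what is moved stays moved. The work goes in short steps, Python scripts to look and compute and a shell command to move; the robot and the scene stay as the last step left them, time stands still between calls to the robot, and variables do not carry over. Pictures are saved under pics/ and viewed, and the job is handed in when it is done.

```bash
mkdir -p pics; python3 - <<'E'
from rig import r,cams,order
import cv2
print(r.nose_length); print(r.sense())
for n in("scene","top"):
    cv2.imwrite(f"pics/{n}0.png",cams.grab_frame(n)); print(n,cams.camera_info(n))
print(cams.camera_info("wrist"))
E
```

```text
11.0
{'clock': 0.0, 'qpos': array([-1.20941300e+00,  3.53647888e-01,  1.63413172e+00, -2.39883238e-05,
        1.15519589e+00, -2.41240898e-03]), 'qvel': array([-7.52463971e-04, -1.15963824e-05, -1.45676718e-03, -9.11826499e-04,
        9.98188788e-04,  5.28579236e-05]), 'joint_efforts': array([ 3.44353946e-03, -6.05238891e+01, -3.42064583e+01,  1.31226034e-04,
        9.32964758e-03,  3.71153135e-06]), 'eef_pos': array([ 222.19982314, -583.63652926,  213.66289251]), 'tcp_rot': array([-1.57081492e+00,  1.38288725e-03, -1.20699090e+00]), 'contact_force': array([0.01179468, 0.04389   , 1.39671889]), 'wrist_torque': array([-0.0192248 , -0.00236586, -0.05663541]), 'opening': 1.0020011239534206}
scene {'intrinsics': array([[481.1081067 ,   0.        , 323.29714543],
       [  0.        , 481.1081067 , 235.22374146],
       [  0.        ,   0.        ,   1.        ]]), 'view': array([[ 6.04770759e-01,  7.96354913e-01, -8.43690204e-03,
        -4.19626317e+02],
       [-6.08359025e-01,  4.68787101e-01,  6.40420136e-01,
         2.53582558e+02],
       [ 5.13956833e-01, -3.82174706e-01,  7.6
[... 473 characters left out ...]
02],
       [-1.58677525e-01, -6.56768486e-04,  9.87330244e-01,
        -1.10522644e+03],
       [ 0.00000000e+00,  0.00000000e+00,  0.00000000e+00,
         1.00000000e+00]])}
{'intrinsics': array([[409.83307248,   0.        , 327.40620814],
       [  0.        , 409.83307248, 234.21634123],
       [  0.        ,   0.        ,   1.        ]]), 'hand_eye': array([[ 9.99999860e-01,  1.05726319e-04, -5.18621491e-04,
         2.01026063e-01],
       [-5.25227205e-04,  3.19369155e-01, -9.47630237e-01,
        -1.58660466e+02],
       [ 6.54422510e-05,  9.47630377e-01,  3.19369166e-01,
         8.11785763e+01],
       [ 0.00000000e+00,  0.00000000e+00,  0.00000000e+00,
         1.00000000e+00]])}
```

View pics/scene0.png

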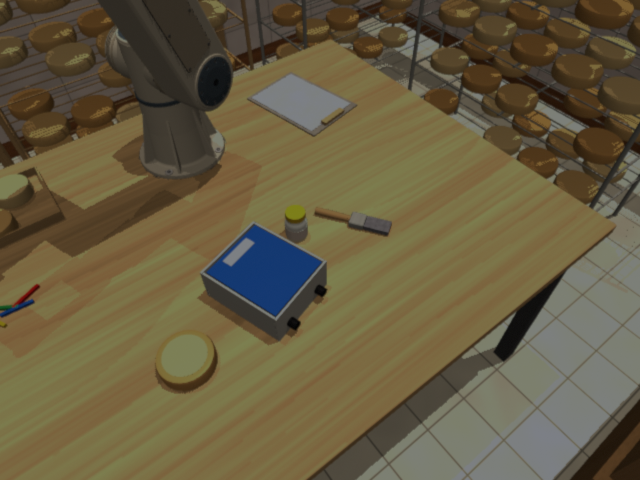

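View pics/top0.png

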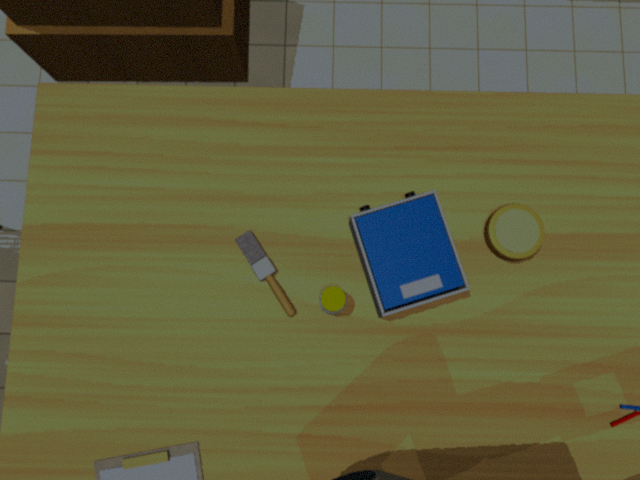

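The box sits at about (410,250) in the top view, with the white strip at (421,287) towards the robot and the hinge on the far side. The cheese is at (515,232), the jar at (333,298) and the brush to the left.

```bash
cat > h.py <<'E'
import numpy as np,cv2
from rig import r,cams,order
def ray(n,uv,z):
    i=cams.camera_info(n);K=i["intrinsics"];V=i["view"];R=V[:3,:3];c=-R.T@V[:3,3]
    p=np.linalg.inv(K)@[uv[0],uv[1],1]; d=R.T@np.array([p[0],-p[1],-p[2]])
    return c+d*(z-c[2])/d[2]
def mask(img,kind):
    b,g,rr=[img[...,k].astype(int) for k in range(3)]
    if kind=="blue": m=(b>80)&(b>1.6*rr)&(b-rr>50)
    if kind=="white": m=(b>100)&(abs(b-rr)<60)&(b>=rr-10)
    if kind=="green": m=(g>1.5*rr)&(g>1.4*b)&(g>50)
    if kind=="red": m=(rr>2*g)&(rr>2*b)&(rr>50)
    return (m*255).astype(np.uint8)
def big(m,near=None):
    cs=cv2.findContours(m,cv2.RETR_EXTERNAL,cv2.CHAIN_APPROX_NONE)[0]
    cs=[c for c in cs if cv2.contourArea(c)>40]
    return sorted(cs,key=cv2.contourArea,reverse=True)
E
python3 - <<'E'
from h import *
for n in("top","scene"):
    im=cv2.imread(f"pics/{n}0.png"); c=big(mask(im,"blue"))[0]
    W=np.array([ray(n,p[0],90)[:2] for p in cv2.convexHull(c)],np.float32)
    print(n,cv2.contourArea(c),cv2.minAreaRect(W), cv2.boxPoints(cv2.minAreaRect(W)).round(0).tolist())
    x,y,w,h=cv2.boundingRect(c)
    m=np.zeros_like(mask(im,"white")); cv2.drawContours(m,[cv2.convexHull(c)],-1,255,-1); m=cv2.erode(m,np.ones((5,5)))
    w=cv2.bitwise_and(mask(im,"white"),m); 
    for s in big(w)[:2]:
        W=np.array([ray(n,p[0],90)[:2] for p in s],np.float32);print("strip",cv2.minAreaRect(s),cv2.minAreaRect(W))
for n,uv,z in(("top",(333,298),85),("top",(515,232),42),("top",(294,313),10)): print(ray(n,uv,z))
E
```

```text
top 7738.5 ((570.0714721679688, -67.00804138183594), (189.71363830566406, 163.88754272460938), 18.2857608795166) [[454.0, -19.0], [506.0, -175.0], [686.0, -115.0], [634.0, 41.0]]
strip ((420.8220520019531, 285.9306335449219), (14.31719970703125, 41.57953643798828), 72.6459732055664) ((500.8843078613281, -90.15787506103516), (27.758838653564453, 81.59053802490234), 18.3904972076416)
scene 5243.0 ((571.5248413085938, -67.91500091552734), (189.99014282226562, 163.4456329345703), 18.217260360717773) [[456.0, -20.0], [507.0, -175.0], [687.0, -116.0], [636.0, 39.0]]
strip ((238.00003051757812, 251.50003051757812), (10.606600761413574, 36.06244659423828), 45.0) ((500.53656005859375, -90.31144714355469), (27.88865089416504, 82.2425308227539), 18.163461685180664)
[474.26914287  80.77190516  85.        ]
[ 620.36631982 -293.76146051   42.        ]
[446.03909865 160.34265565  10.        ]
```

```bash
cat >> h.py <<'E'
from scipy.spatial.transform import Rotation as Ro
EX=np.array([np.cos(.3183),np.sin(.3183),0]);EY=np.array([-EX[1],EX[0],0]);H=np.array([661.2,-37.8,90.])
BO=H-97*EX-[0,0,90]
def box(x,y,z): return BO+x*EX+y*EY+[0,0,z]
def plan(tip,yaw=.3183,n=None,step=40,op=-1):
    """rows from the pose now to fingertip point `tip`, tool straight down with yaw"""
    s=r.sense();p=s["eef_pos"];R0=Ro.from_euler("xyz",s["tcp_rot"]);R1=Ro.from_euler("xyz",[-np.pi/2,0,yaw])
    t=np.array(tip)+[0,0,r.nose_length]
    rv=(R0.inv()*R1).as_rotvec(); d=t-p
    k=n or int(max(np.ceil(np.linalg.norm(d)/step),np.ceil(np.degrees(np.linalg.norm(rv))/6.9),1))
    print("t",round(s["clock"],2),"tip",(p+R0.apply([0,r.nose_length,0])).round(1),"F",s["contact_force"].round(1),"op",round(s["opening"],2),"rows",k)
    for i in range(k):
        R=R0*Ro.from_rotvec(rv*i/k)
        print([*np.degrees(rv/k).round(1).tolist(),*(R.inv().apply(d/k)/10).round(2).tolist(),op])
E
python3 - <<'E'
from h import *
print(box(-53,55,48),box(-53,-55,48),H-168*EX)
plan(H-168*EX+[0,0,40])
E
```

```text
[501.52229624 -32.50557648  48.        ] [ 535.94706096 -136.98014551   48.        ] [501.63884003 -90.37600431  90.        ]
t 0.1 tip [ 222.3 -583.6  202.7] F [-0.6 -0.8 -0.4] op 1.0 rows 15
[-0.0, -5.8, -0.0, -2.41, 0.49, 2.91, -1]
[-0.0, -5.8, -0.0, -2.1, 0.49, 3.14, -1]
[-0.0, -5.8, -0.0, -1.77, 0.49, 3.34, -1]
[-0.0, -5.8, -0.0, -1.42, 0.49, 3.5, -1]
[-0.0, -5.8, -0.0, -1.06, 0.49, 3.63, -1]
[-0.0, -5.8, -0.0, -0.69, 0.49, 3.72, -1]
[-0.0, -5.8, -0.0, -0.31, 0.49, 3.77, -1]
[-0.0, -5.8, -0.0, 0.08, 0.49, 3.78, -1]
[-0.0, -5.8, -0.0, 0.46, 0.49, 3.75, -1]
[-0.0, -5.8, -0.0, 0.84, 0.49, 3.69, -1]
[-0.0, -5.8, -0.0, 1.21, 0.49, 3.58, -1]
[-0.0, -5.8, -0.0, 1.56, 0.49, 3.44, -1]
[-0.0, -5.8, -0.0, 1.91, 0.49, 3.26, -1]
[-0.0, -5.8, -0.0, 2.23, 0.48, 3.05, -1]
[-0.0, -5.8, -0.0, 2.53, 0.48, 2.81, -1]
```

```bash
python3 -m crank '[[0,-5.8,0,-2.4,0.2,2.9,-1],[0,-5.8,0,-2.1,0.2,3.1,-1],[0,-5.8,0,-1.8,0.2,3.3,-1],[0,-5.8,0,-1.4,0.2,3.5,-1],[0,-5.8,0,-1.1,0.2,3.6,-1],[0,-5.8,0,-0.7,0.2,3.7,-1],[0,-5.8,0,-0.3,0.2,3.8,-1],[0,-5.8,0,0.1,0.2,3.8,-1],[0,-5.8,0,0.5,0.2,3.7,-1],[0,-5.8,0,0.8,0.2,3.7,-1]]' 20
python3 -c "
from h import *
plan(H-168*EX+[0,0,40])"
```

```text
clock: 0.93
eef_pos: [404.9, -244.6, 189.8]
tcp_rot: [-1.571, 0.003, -0.161]
contact_force: [0.7, 0.2, 0.2]
opening: -0.0
t 0.93 tip [ 404.9 -244.6  178.8] F [0.7 0.2 0.2] op -0.0 rows 5
[-0.0, -5.5, -0.0, 1.42, 0.97, 3.35, -1]
[-0.0, -5.5, -0.0, 1.73, 0.97, 3.2, -1]
[-0.0, -5.5, -0.0, 2.03, 0.97, 3.02, -1]
[-0.0, -5.5, -0.0, 2.31, 0.97, 2.82, -1]
[-0.0, -5.5, -0.0, 2.57, 0.97, 2.58, -1]
```

```bash
python3 -m crank '[[0,-5.5,0,1.4,1.0,3.35,-1],[0,-5.5,0,1.7,1.0,3.2,-1],[0,-5.5,0,2.0,1.0,3.0,-1],[0,-5.5,0,2.3,1.0,2.8,-1],[0,-5.5,0,2.6,0.9,2.6,-1],[0,0,0,0,0,0,-1],[0,0,0,0,0,0,-1],[0,0,0,0,0,0,-1],[0,0,0,0,0,0,-1],[0,0,0,0,0,0,-1]]'
python3 - <<'E'
from h import *
plan(H-168*EX+[0,0,20])
cv2.imwrite("pics/w1.png",cams.grab_frame("wrist"))
E
```

```text
clock: 1.77
eef_pos: [503.3, -75.0, 137.6]
tcp_rot: [-1.569, 0.003, 0.355]
contact_force: [1.1, -1.6, 0.3]
opening: 0.0
t 1.77 tip [503.3 -74.9 126.6] F [ 1.1 -1.6  0.3] op 0.0 rows 1
[-0.1, 2.1, -0.2, -0.69, 1.66, -1.39, -1]
```

View pics/w1.png

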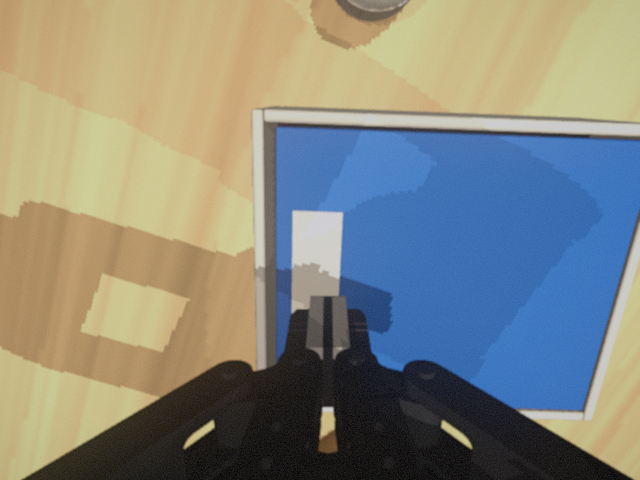

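The wrist view shows the tip over the right part of the white strip (strip x 292-342, fingers at about (327,300)). I'll correct by 14 mm and lower.

```bash
python3 -m crank '[[0,1.0,0,-0.3,0.8,-0.7,-1],[0,1.0,0,-0.3,0.8,-0.7,-1],[0,0,0,0,0.6,0,-1],[0,0,0,0,0.5,0,-1],[0,0,0,0,0,0,-1],[0,0,0,0,0,0,-1],[0,0,0,0,0,0,-1],[0,0,0,0,0,0,-1],[0,0,0,0,0,0,-1],[0,0,0,0,0,0,-1]]'
python3 - <<'E'
from h import *
plan(H-168*EX+[0,0,5])
E
```

```text
clock: 2.65
eef_pos: [501.0, -95.4, 108.1]
tcp_rot: [-1.569, 0.002, 0.309]
contact_force: [-0.2, -0.3, 0.7]
opening: 0.001
t 2.65 tip [501.  -95.4  97.1] F [-0.2 -0.3  0.7] op 0.0 rows 1
[-0.1, -0.5, -0.1, 0.21, 0.21, 0.46, -1]
```

```bash
python3 -m crank '[[0,0,0,0.2,0.3,0.4,-1],[0,0,0,0,0.3,0,-1],[0,0,0,0,0.3,0,-1],[0,0,0,0,0.3,0,-1],[0,0,0,0,0.2,0,-1],[0,0,0,0,0.2,0,-1],[0,0,0,0,0.2,0,-1],[0,0,0,0,0.2,0,-1],[0,0,0,0,0.2,0,-1],[0,0,0,0,0.2,0,-1]]'
python3 - <<'E'
from h import *
plan(H-168*EX+[0,0,-11])
E
```

```text
clock: 3.48
eef_pos: [502.3, -90.0, 82.1]
tcp_rot: [-1.57, 0.001, 0.31]
contact_force: [0.4, 0.2, 0.1]
opening: 0.001
t 3.48 tip [502.3 -90.   71.1] F [0.4 0.2 0.1] op 0.0 rows 1
[-0.0, -0.5, -0.1, -0.08, -0.79, -0.02, -1]
```

```bash
python3 - <<'E'
from h import *
print(r.nose_length,r.sense()["contact_force"])
im=cams.grab_frame("wrist");cv2.imwrite("pics/w2.png",im)
im=cams.grab_frame("scene");cv2.imwrite("pics/s2.png",cv2.resize(im[150:350,120:380],None,fx=3,fy=3))
E
```

```text
11.0 [0.3867393  0.22989421 0.13003548]
```

View pics/w2.png

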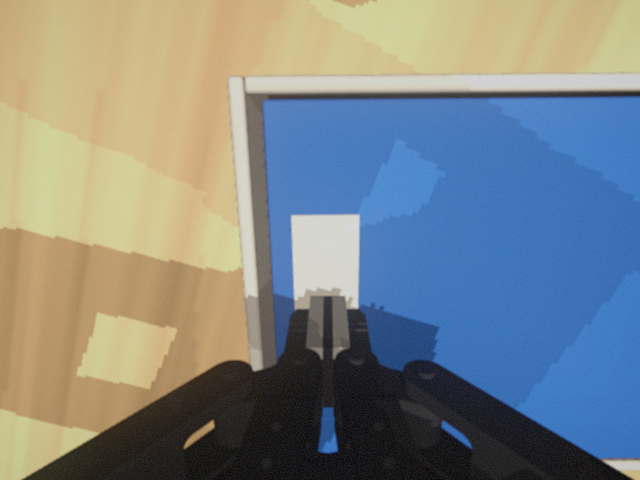

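View pics/s2.png

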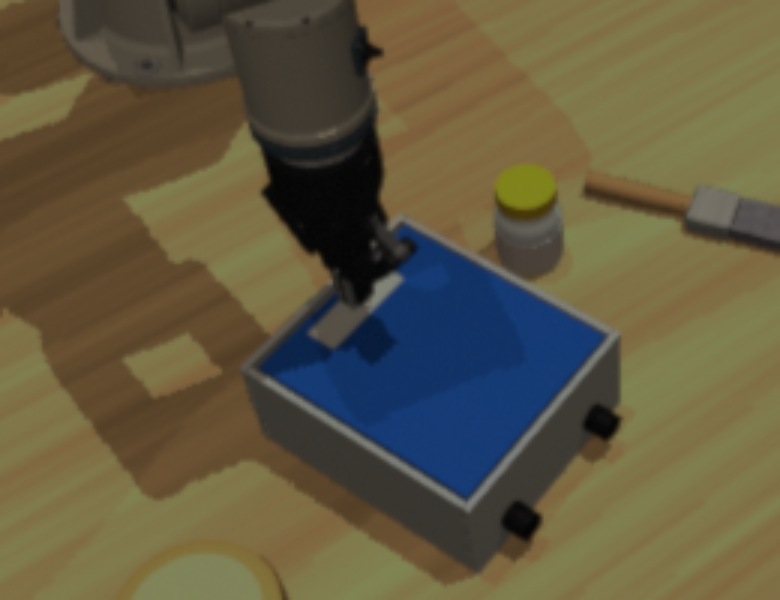

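```bash
python3 -m crank '[[0,0,0,0,0.1,0,-1],[0,0,0,0,0.1,0,-1],[0,0,0,0,0.1,0,-1],[0,0,0,0,0.1,0,-1],[0,0,0,0,0.1,0,-1],[0,0,0,0,0.1,0,-1],[0,0,0,0,0.1,0,-1],[0,0,0,0,0.1,0,-1],[0,0,0,0,0.1,0,-1],[0,0,0,0,0.1,0,-1]]'
python3 - <<'E'
from h import *
im=cams.grab_frame("wrist");cv2.imwrite("pics/w3.png",im)
im=cams.grab_frame("scene");cv2.imwrite("pics/s3.png",cv2.resize(im[200:300,190:320],None,fx=6,fy=6))
i=cams.camera_info("scene")
for z in(70,80,90):
    q=i["view"]@[502.3,-90,z,1];q=i["intrinsics"]@[q[0],-q[1],-q[2]];print(z,q[:2]/q[2])
E
```

```text
clock: 4.42
eef_pos: [502.5, -90.1, 71.7]
tcp_rot: [-1.57, 0.001, 0.31]
contact_force: [-0.2, 0.1, 1.2]
opening: -0.004
70 [240.03794806 257.06957925]
80 [239.40791669 254.37033238]
90 [238.7688552  251.63239772]
```

View pics/w3.png

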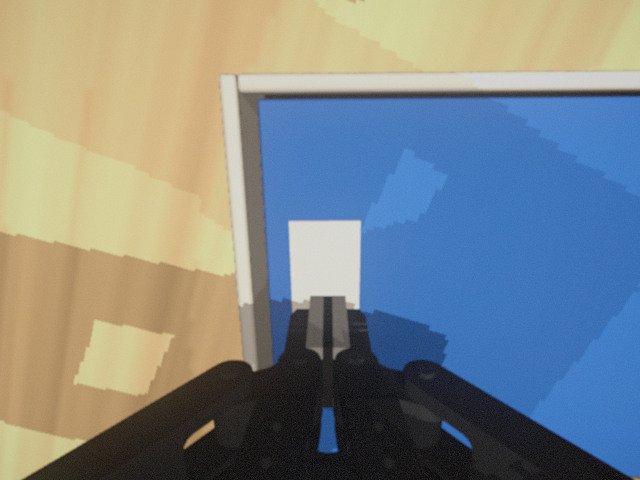

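View pics/s3.png

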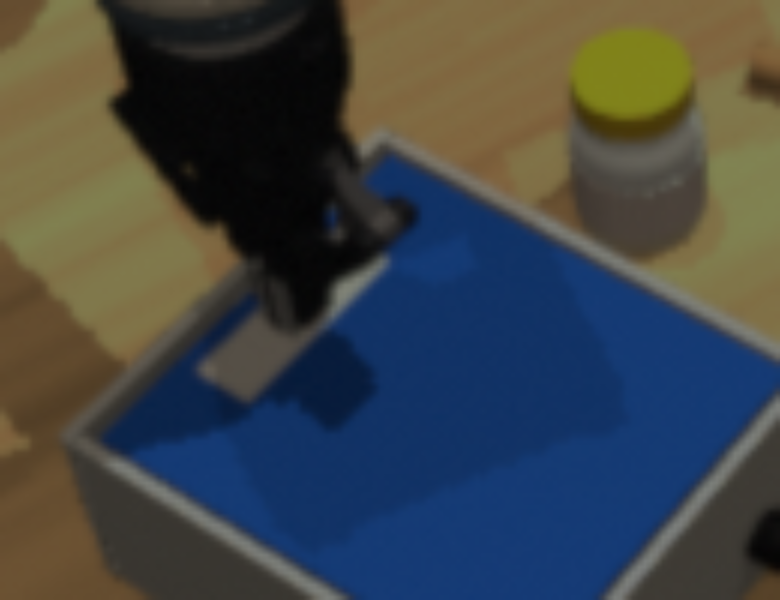

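Tip appears at (238,254) in the scene view, on the strip, and the cover has started to sink. The force is still only about 1 N, so I'll keep pressing.

```bash
python3 -m crank '[[0,0,0,0,0.1,0,-1],[0,0,0,0,0.1,0,-1],[0,0,0,0,0.1,0,-1],[0,0,0,0,0.1,0,-1],[0,0,0,0,0.1,0,-1],[0,0,0,0,0.1,0,-1],[0,0,0,0,0.1,0,-1],[0,0,0,0,0.1,0,-1],[0,0,0,0,0.1,0,-1],[0,0,0,0,0.1,0,-1]]'
python3 - <<'E'
from h import *
im=cams.grab_frame("wrist");cv2.imwrite("pics/w4.png",im)
print(r.sense())
E
```

```text
clock: 5.35
eef_pos: [503.1, -89.9, 61.7]
tcp_rot: [-1.57, -0.0, 0.31]
contact_force: [-4.7, 1.2, 15.7]
opening: -0.002
{'clock': 5.4, 'qpos': array([-1.80147165e-01,  3.85531864e-01,  1.99778472e+00,  6.78971713e-04,
        7.58491207e-01, -4.90785265e-01]), 'qvel': array([-0.00017715, -0.00358059, -0.00067403, -0.00122275,  0.00818976,
       -0.0002547 ]), 'joint_efforts': array([-2.95176711e-01, -4.64665854e+01, -2.24380571e+01, -1.39705651e-01,
       -1.17612910e+00,  9.63620696e-03]), 'eef_pos': array([503.03070308, -89.9173677 ,  61.69897842]), 'tcp_rot': array([-1.57028308e+00, -3.02213586e-05,  3.10145194e-01]), 'contact_force': array([-3.88826919,  1.26285626, 12.43136112]), 'wrist_torque': array([0.20137339, 0.50862207, 0.01993554]), 'opening': 0.0007216457227300638}
```

View pics/w4.png

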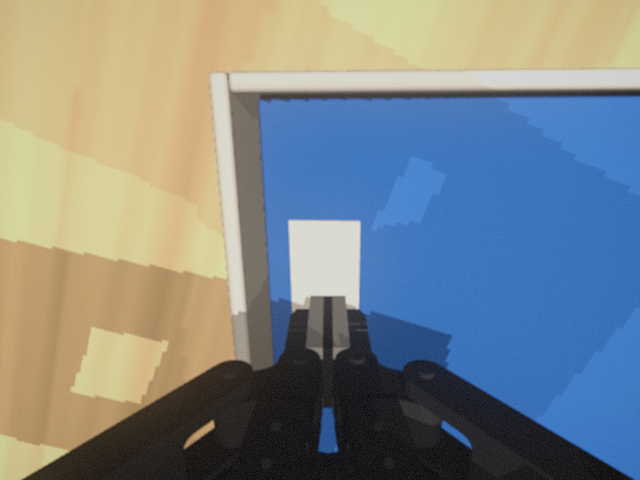

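```bash
python3 - <<'E'
from h import *
s=r.sense();R=Ro.from_euler("xyz",s["tcp_rot"]);ci=cams.camera_info("wrist");E=ci["hand_eye"];K=ci["intrinsics"]
for dz in(0,10,18,26):
    p=s["eef_pos"]+[0,0,dz]
    for q in(box(-105,90,90),box(-44,90,90)):
        t=R.inv().apply(q-p); c=np.linalg.inv(E)@[*t,1]; u=K@[c[0],-c[1],-c[2]]; print(dz,(u[:2]/u[2]).round())
E
```

```text
0 [207.  67.]
0 [414.  65.]
10 [216.  69.]
10 [408.  68.]
18 [222.  71.]
18 [404.  69.]
26 [228.  72.]
26 [400.  71.]
```

```bash
python3 - <<'E'
from h import *
ci=cams.camera_info("wrist");E=ci["hand_eye"];K=ci["intrinsics"]
for y in(11,0,-10,-18,-25):
  for z in(-11,0,11):
    c=np.linalg.inv(E)@[0,y,z,1]; u=K@[c[0],-c[1],-c[2]]; print(y,z,(u[:2]/u[2]).round())
E
```

```text
11 -11 [329. 307.]
11 0 [329. 285.]
11 11 [329. 263.]
0 -11 [329. 319.]
0 0 [329. 296.]
0 11 [329. 273.]
-10 -11 [329. 331.]
-10 0 [329. 308.]
-10 11 [329. 283.]
-18 -11 [329. 342.]
-18 0 [329. 318.]
-18 11 [329. 292.]
-25 -11 [329. 353.]
-25 0 [329. 327.]
-25 11 [330. 301.]
```

The stop is reached: 15 N, with the cover sunk about 10 mm. The fingertip actually sits about 18 mm behind the stated TCP, since contact came at TCP z≈72 and the stop at 62, so I'll use that from here. Now let go upwards and back.

```bash
sed -i 's/r\.nose_length/NOSE/g; 1i NOSE=-18.0' h.py; python3 -m crank '[[0,0,0,0,-1,0,-1],[0,0,0,0,-3.5,0,-1],[0,0,0,-1,-3.8,0,-1],[0,0,0,-1.5,-3.8,0,-1],[0,0,0,-1.5,-3.8,0,-1],[0,0,0,-1.5,-3.5,0,-1],[0,0,0,-0.5,-2,0,-1],[0,0,0,0,0,0,-1],[0,0,0,0,0,0,-1],[0,0,0,0,0,0,-1]]'
python3 - <<'E'
from h import *
cv2.imwrite("pics/s5.png",cams.grab_frame("scene"))
E
```

```text
clock: 6.23
eef_pos: [442.6, -109.2, 286.9]
tcp_rot: [-1.572, 0.001, 0.311]
contact_force: [0.4, 0.1, 0.1]
opening: -0.002
```

View pics/s5.png

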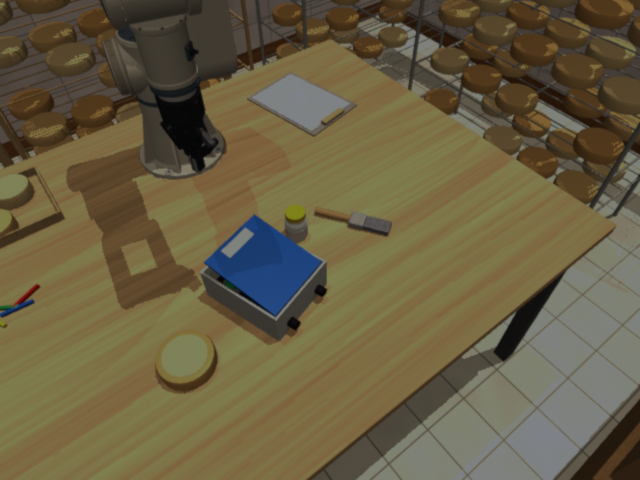

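The cover is opening, with a green glint at (228,285). I'll wait for it.

```bash
Z='x'; python3 -m crank '[[0,0,0,0,0,0,-1],[0,0,0,0,0,0,-1],[0,0,0,0,0,0,-1],[0,0,0,0,0,0,-1],[0,0,0,0,0,0,-1],[0,0,0,0,0,0,-1],[0,0,0,0,0,0,-1],[0,0,0,0,0,0,-1],[0,0,0,0,0,0,-1],[0,0,0,0,0,0,-1]]' >/dev/null
python3 -m crank '[[0,0,0,0,0,0,-1],[0,0,0,0,0,0,-1],[0,0,0,0,0,0,-1],[0,0,0,0,0,0,-1],[0,0,0,0,0,0,-1],[0,0,0,0,0,0,-1],[0,0,0,0,0,0,-1],[0,0,0,0,0,0,-1],[0,0,0,0,0,0,-1],[0,0,0,0,0,0,-1]]' >/dev/null
python3 -m crank '[[0,0,0,0,0,0,-1],[0,0,0,0,0,0,-1],[0,0,0,0,0,0,-1],[0,0,0,0,0,0,-1],[0,0,0,0,0,0,-1],[0,0,0,0,0,0,-1],[0,0,0,0,0,0,-1],[0,0,0,0,0,0,-1],[0,0,0,0,0,0,-1],[0,0,0,0,0,0,-1]]' >/dev/null
python3 -m crank '[[0,0,0,0,0,0,-1],[0,0,0,0,0,0,-1],[0,0,0,0,0,0,-1],[0,0,0,0,0,0,-1],[0,0,0,0,0,0,-1],[0,0,0,0,0,0,-1],[0,0,0,0,0,0,-1],[0,0,0,0,0,0,-1],[0,0,0,0,0,0,-1],[0,0,0,0,0,0,-1]]'
python3 - <<'E'
from h import *
for n in("scene","top","wrist"): cv2.imwrite(f"pics/{n}6.png",cams.grab_frame(n))
a=cv2.imread("pics/scene6.png")[140:380,160:420];b=cv2.imread("pics/top6.png")[140:380,290:550]
cv2.imwrite("pics/m6.png",np.hstack([cv2.resize(a,(400,370)),cv2.resize(b,(400,370))]))
E
```

```text
clock: 9.62
eef_pos: [440.8, -107.9, 280.3]
tcp_rot: [-1.565, 0.011, 0.312]
contact_force: [0.1, 0.1, -0.5]
opening: -0.0
```

View pics/m6.png

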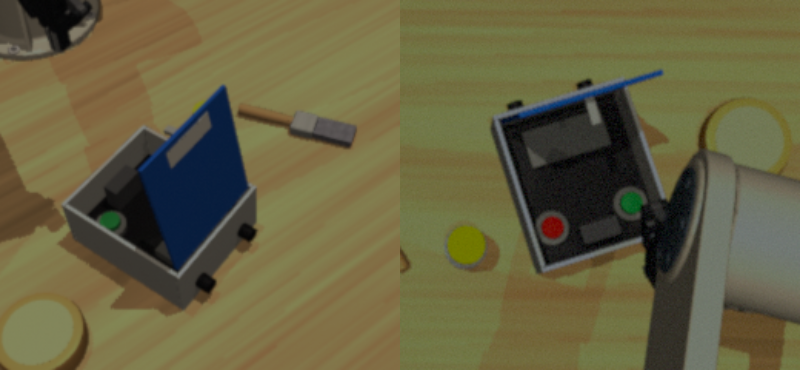

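View pics/wrist6.png

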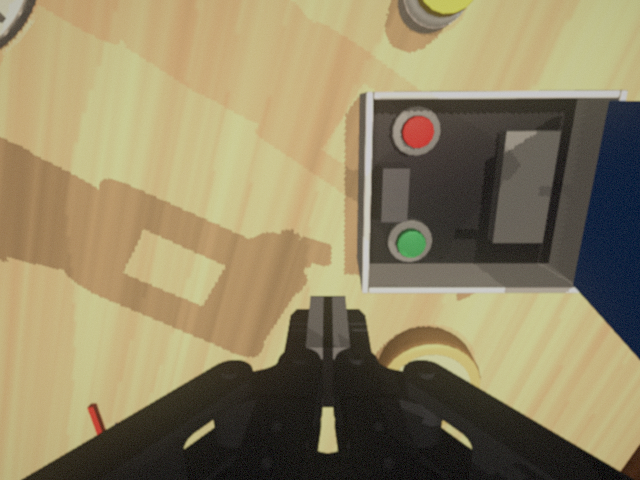

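```bash
cat >> h.py <<'E'
def plan(tip,yaw=.3183,tilt=0,n=None,step=40,op=-1):
    s=r.sense();p=s["eef_pos"];R0=Ro.from_euler("xyz",s["tcp_rot"]);R1=Ro.from_euler("xyz",[-np.pi/2,0,yaw])*Ro.from_rotvec([-np.radians(tilt),0,0])
    d=np.array(tip)-R1.apply([0,NOSE,0])-p
    rv=(R0.inv()*R1).as_rotvec()
    k=n or int(max(np.ceil(np.linalg.norm(d)/step),np.ceil(np.degrees(np.linalg.norm(rv))/6.9),1))
    tp=p+R0.apply([0,NOSE,0])
    print("t",round(s["clock"],2),"tip",tp.round(1),"box",((tp-BO)@EX).round(1),((tp-BO)@EY).round(1),"F",s["contact_force"].round(1),"rows",k)
    for i in range(k):
        R=R0*Ro.from_rotvec(rv*i/k)
        print([*np.degrees(rv/k).round(1).tolist(),*(R.inv().apply(d/k)/10).round(2).tolist(),op])
E
python3 - <<'E'
from h import *
for n in("top","scene"):
    im=cv2.imread(f"pics/{n}6.png")
    for c in ("green","red"):
      for k in big(mask(im,c))[:3]:
        e=cv2.minAreaRect(k); q=ray(n,e[0],48)-BO; print(n,c,np.round(e[0]),cv2.contourArea(k),(q@EX).round(1),(q@EY).round(1))
plan(box(-51,-55,110),tilt=12)
E
```

```text
top green [440. 271.] 147.0 -53.2 -53.6
top red [389. 287.] 144.5 -53.5 55.8
top red [631. 415.] 54.5 -431.2 -319.5
scene green [231. 282.] 99.5 -54.1 -53.1
scene red [ 26. 296.] 95.5 -402.6 -333.2
t 9.77 tip [ 440.9 -107.9  298.3] box -134.2 2.3 F [-0.8  0.1 -0.3] rows 6
[-2.1, -0.1, -0.1, 1.43, 3.11, -1.03, -1]
[-2.1, -0.1, -0.1, 1.42, 3.15, -0.92, -1]
[-2.1, -0.1, -0.1, 1.42, 3.18, -0.8, -1]
[-2.1, -0.1, -0.1, 1.41, 3.21, -0.69, -1]
[-2.1, -0.1, -0.1, 1.4, 3.24, -0.58, -1]
[-2.1, -0.1, -0.1, 1.4, 3.26, -0.46, -1]
```

The cover stands open. Green is confirmed at box (-53,-54) and red at (-53,+56). Moving above green with a 12° lean inward for rim clearance.

```bash
python3 -m crank '[[-2,0,0,1.4,3.1,-1.0,-1],[-2,0,0,1.4,3.1,-0.9,-1],[-2,0,0,1.4,3.2,-0.8,-1],[-2,0,0,1.4,3.2,-0.7,-1],[-2,0,0,1.2,2.4,-0.6,-1],[-2,0,0,0.6,1.2,-0.3,-1],[0,0,0,0,0,0,-1],[0,0,0,0,0,0,-1],[0,0,0,0,0,0,-1],[0,0,0,0,0,0,-1]]'
python3 - <<'E'
from h import *
plan(box(-51,-54,60),tilt=12,step=15)
for n in("scene","wrist"): cv2.imwrite(f"pics/{n}7.png",cams.grab_frame(n))
a=cv2.imread("pics/scene7.png")[140:380,160:420];b=cv2.imread("pics/wrist7.png")
cv2.imwrite("pics/m7.png",np.hstack([cv2.resize(a,(390,360)),cv2.resize(b,(400,360))]))
E
```

```text
clock: 10.6
eef_pos: [533.1, -138.9, 118.8]
tcp_rot: [-1.784, 0.003, 0.313]
contact_force: [-0.4, -0.4, 0.2]
opening: 0.002
t 10.6 tip [ 532.  -135.2  136.4] box -56.2 -52.1 F [-0.4 -0.4  0.2] rows 6
[0.0, -0.0, -0.0, 0.09, 1.25, 0.24, -1]
[0.0, -0.0, -0.0, 0.09, 1.25, 0.24, -1]
[0.0, -0.0, -0.0, 0.09, 1.25, 0.24, -1]
[0.0, -0.0, -0.0, 0.09, 1.25, 0.24, -1]
[0.0, -0.0, -0.0, 0.09, 1.25, 0.24, -1]
[0.0, -0.0, -0.0, 0.09, 1.25, 0.24, -1]
```

View pics/m7.png

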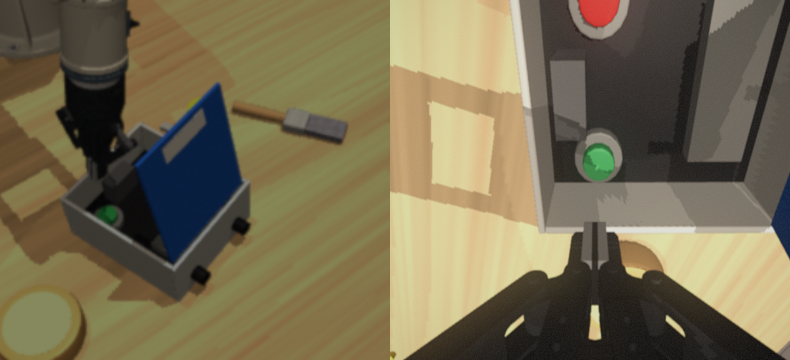

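```bash
python3 -m crank '[[0,0,0,0.1,1.2,0.25,-1],[0,0,0,0.1,1.2,0.25,-1],[0,0,0,0.1,1.2,0.25,-1],[0,0,0,0.1,1.2,0.25,-1],[0,0,0,0.1,1.2,0.25,-1],[0,0,0,0.1,0.6,0.1,-1],[0,0,0,0,0.3,0,-1],[0,0,0,0,0,0,-1],[0,0,0,0,0,0,-1],[0,0,0,0,0,0,-1]]'
python3 - <<'E'
from h import *
plan(box(-51,-54,44),tilt=12,step=15)
for n in("scene","wrist"): cv2.imwrite(f"pics/{n}8.png",cams.grab_frame(n))
a=cv2.imread("pics/scene8.png")[220:320,180:290];b=cv2.imread("pics/wrist8.png")
cv2.imwrite("pics/m8.png",np.hstack([cv2.resize(a,(396,360)),cv2.resize(b,(400,360))]))
E
```

```text
clock: 11.53
eef_pos: [540.6, -139.7, 44.5]
tcp_rot: [-1.786, -0.003, 0.311]
contact_force: [0.2, -1.0, 0.5]
opening: 0.003
t 11.53 tip [ 539.4 -136.    62.1] box -49.4 -55.2 F [ 0.2 -1.   0.5] rows 2
[0.2, -0.2, 0.0, -0.08, 0.87, 0.25, -1]
[0.2, -0.2, 0.0, -0.08, 0.87, 0.25, -1]
```

View pics/m8.png

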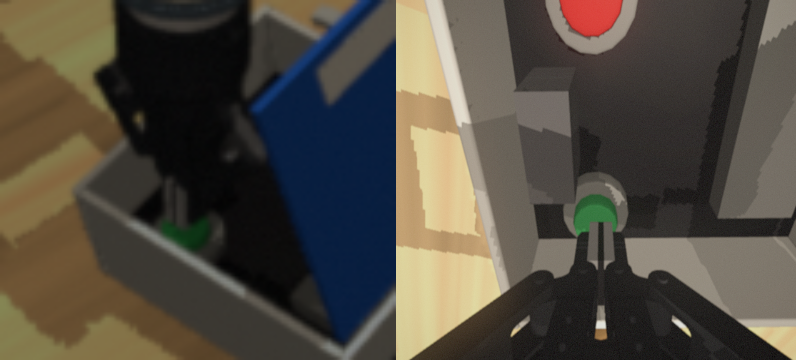

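The fingers are right over the green button with the gripper body clear of the rim. Pressing down.

```bash
python3 -m crank '[[0,0,0,0,0.2,0.05,-1],[0,0,0,0,0.2,0.05,-1],[0,0,0,0,0.2,0.05,-1],[0,0,0,0,0.2,0.04,-1],[0,0,0,0,0.2,0.04,-1],[0,0,0,0,0.2,0.04,-1],[0,0,0,0,0.1,0.02,-1],[0,0,0,0,0.1,0.02,-1],[0,0,0,0,0.1,0.02,-1],[0,0,0,0,0.1,0.02,-1]]'
python3 - <<'E'
from h import *
plan(box(-51,-54,42),tilt=12,step=15)
E
```

```text
clock: 12.47
eef_pos: [542.6, -139.8, 30.3]
tcp_rot: [-1.788, -0.007, 0.311]
contact_force: [-8.2, 6.1, 24.3]
opening: 0.005
t 12.47 tip [ 541.3 -136.1   47.9] box -47.7 -55.8 F [-8.2  6.1 24.3] rows 1
[0.5, -0.5, 0.3, -0.35, 0.53, 0.32, -1]
```

```bash
python3 - <<'E'
from h import *
for n in("scene","wrist"): cv2.imwrite(f"pics/{n}9.png",cams.grab_frame(n))
a=cv2.imread("pics/scene9.png")[220:320,180:290];b=cv2.imread("pics/wrist9.png")[100:400,170:500]
cv2.imwrite("pics/m9.png",np.hstack([cv2.resize(a,(396,360)),cv2.resize(b,(400,360))]))
s=r.sense();print(s["contact_force"],s["wrist_torque"],s["eef_pos"])
E
```

```text
[-6.14528231  3.41473774 19.00303224] [ 0.27717495  0.87393702 -0.14937668] [ 542.53067039 -139.74156231   30.50514089]
```

View pics/m9.png

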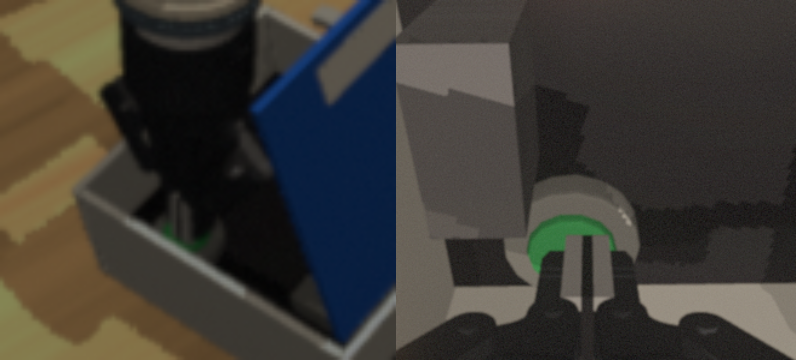

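The button looks nearly flush under 19 N, but the tip height (about 46 mm) and the off-centre x leave it unclear whether it bottomed. I'll back off slightly, re-centre with less lean and press again.

```bash
python3 -m crank '[[0,0,0,-0.3,-0.8,-0.1,-1],[2,0,0,-0.2,-0.4,0,-1],[2,0,0,-0.1,0,0,-1],[2,0,0,0,0,0,-1],[0,0,0,0,0,0,-1],[0,0,0,0,0,0,-1],[0,0,0,0,0,0,-1],[0,0,0,0,0,0,-1],[0,0,0,0,0,0,-1],[0,0,0,0,0,0,-1]]'
python3 - <<'E'
from h import *
plan(box(-54,-54,50),tilt=6,step=15)
for n in("wrist",): cv2.imwrite(f"pics/{n}10.png",cams.grab_frame(n)[150:390,200:520])
E
```

```text
clock: 13.4
eef_pos: [535.9, -139.2, 43.0]
tcp_rot: [-1.683, -0.008, 0.312]
contact_force: [-0.8, 0.7, -1.4]
opening: 0.001
t 13.4 tip [ 535.2 -137.3   60.9] box -53.8 -55.1 F [-0.8  0.7 -1.4] rows 1
[0.4, -0.4, 0.4, -0.04, 1.07, 0.24, -1]
```

View pics/wrist10.png

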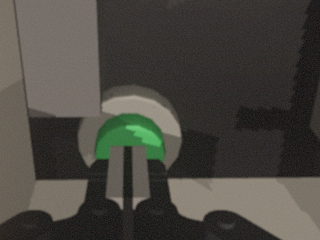

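Well centred now. Pressing again.

```bash
python3 -m crank '[[0,0,0,0,0.2,0.03,-1],[0,0,0,0,0.2,0.03,-1],[0,0,0,0,0.2,0.03,-1],[0,0,0,0,0.2,0.02,-1],[0,0,0,0,0.2,0.02,-1],[0,0,0,0,0.2,0.02,-1],[0,0,0,0,0.1,0.01,-1],[0,0,0,0,0.1,0.01,-1],[0,0,0,0,0.1,0.01,-1],[0,0,0,0,0.1,0.01,-1]]'
python3 - <<'E'
from h import *
plan(box(-54,-54,42),tilt=6,step=15)
cv2.imwrite(f"pics/wrist11.png",cams.grab_frame("wrist")[150:390,200:520])
E
```

```text
clock: 14.28
eef_pos: [536.2, -138.5, 29.5]
tcp_rot: [-1.684, -0.007, 0.312]
contact_force: [-5.6, 2.6, 18.1]
opening: 0.004
t 14.28 tip [ 535.4 -136.6   47.4] box -53.4 -54.5 F [-5.6  2.6 18.1] rows 1
[0.5, -0.4, 0.4, -0.08, 0.53, 0.12, -1]
```

View pics/wrist11.png

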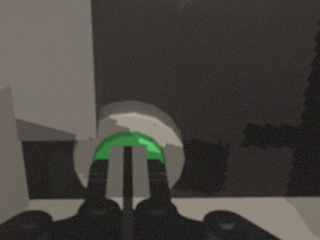

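```bash
python3 -m crank '[[0,0,0,0,-0.25,0,-1],[0,0,0,0,0,0,-1],[0,0,0,0,0,0,-1],[0,0,0,0,0,0,-1],[0,0,0,0,0,0,-1],[0,0,0,0,0,0,-1],[0,0,0,0,0,0,-1],[0,0,0,0,0,0,-1],[0,0,0,0,0,0,-1],[0,0,0,0,0,0,-1]]'
python3 -c "
from h import *
cv2.imwrite('pics/wrist12.png',cams.grab_frame('wrist')[150:390,200:520])"
python3 -m crank '[[0,0,0,0,-0.2,0,-1],[0,0,0,0,0,0,-1],[0,0,0,0,0,0,-1],[0,0,0,0,0,0,-1],[0,0,0,0,0,0,-1],[0,0,0,0,0,0,-1],[0,0,0,0,0,0,-1],[0,0,0,0,0,0,-1],[0,0,0,0,0,0,-1],[0,0,0,0,0,0,-1]]'
python3 -c "
from h import *
cv2.imwrite('pics/wrist13.png',cams.grab_frame('wrist')[150:390,200:520])"
python3 -m crank '[[0,0,0,0,-0.2,0,-1],[0,0,0,0,0,0,-1],[0,0,0,0,0,0,-1],[0,0,0,0,0,0,-1],[0,0,0,0,0,0,-1],[0,0,0,0,0,0,-1],[0,0,0,0,0,0,-1],[0,0,0,0,0,0,-1],[0,0,0,0,0,0,-1],[0,0,0,0,0,0,-1]]'
python3 -c "
from h import *
cv2.imwrite('pics/wrist14.png',cams.grab_frame('wrist')[150:390,200:520])
cv2.imwrite('pics/m14.png',np.vstack([np.hstack([cv2.imread(f'pics/wrist{i}.png') for i in k]) for k in((10,11),(12,14))]))"
```

```text
clock: 15.17
eef_pos: [536.2, -138.4, 32.0]
tcp_rot: [-1.684, -0.008, 0.312]
contact_force: [-1.2, 0.7, 3.5]
opening: 0.002
clock: 16.05
eef_pos: [536.2, -138.4, 34.1]
tcp_rot: [-1.685, -0.008, 0.312]
contact_force: [-1.1, 0.2, 2.2]
opening: -0.0
clock: 16.93
eef_pos: [536.3, -138.1, 36.2]
tcp_rot: [-1.685, -0.008, 0.312]
contact_force: [-0.4, -0.0, 1.0]
opening: 0.003
```

View pics/m14.png

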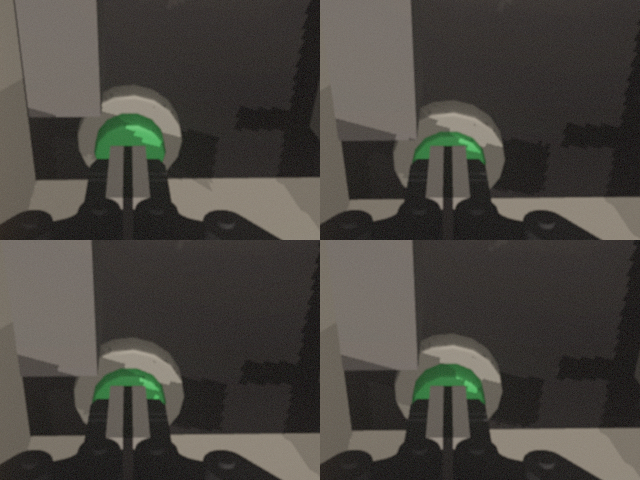

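The force ran 3.5 → 2.2 → 1.0 N over the 6 mm release, then 18 N against the stop. That matches the button's spring and its roughly 4 N full travel, so green was fully pressed. Next: up, over the open cover to its outer side.

```bash
python3 -m crank '[[0,0,0,0,-1.5,0,-1],[0,0,0,0,-3,0,-1],[2,0,0,-0.2,-3.8,0,-1],[2,0,0,-0.2,-3.8,0,-1],[2,0,0,0,-3.8,0,-1],[0,0,0,0,-3.8,0,-1],[0,0,0,0,-3.8,0,-1],[0,0,0,0,-3,0,-1],[0,0,0,0,-1,0,-1],[0,0,0,0,0,0,-1]]'
python3 - <<'E'
from h import *
plan(box(140,0,320))
E
```

```text
clock: 17.82
eef_pos: [522.0, -124.0, 320.7]
tcp_rot: [-1.568, -0.001, 0.314]
contact_force: [0.2, 0.7, 0.9]
opening: -0.003
t 17.82 tip [ 522.  -124.   338.7] box -62.2 -38.4 F [0.2 0.7 0.9] rows 6
[-0.0, -0.0, 0.0, 3.37, 0.32, 0.65, -1]
[-0.0, -0.0, 0.0, 3.37, 0.32, 0.65, -1]
[-0.0, -0.0, 0.0, 3.37, 0.32, 0.65, -1]
[-0.0, -0.0, 0.0, 3.37, 0.31, 0.64, -1]
[-0.0, -0.0, 0.0, 3.37, 0.31, 0.64, -1]
[-0.0, -0.0, 0.0, 3.37, 0.31, 0.64, -1]
```

```bash
python3 -m crank '[[0,0,0,2,0,0.4,-1],[0,0,0,3.4,0,0.7,-1],[0,0,0,3.5,0,0.7,-1],[0,0,0,3.5,0,0.7,-1],[0,0,0,3.4,0,0.6,-1],[0,0,0,2.4,0.3,0.3,-1],[0,0,0,1,0.3,0.1,-1],[0,0,0,0,0,0,-1],[0,0,0,0,0,0,-1],[0,0,0,0,0,0,-1]]'
python3 - <<'E'
from h import *
plan(box(120,0,262),step=15)
for n in("scene","top"): cv2.imwrite(f"pics/{n}15.png",cams.grab_frame(n))
a=cv2.imread("pics/scene15.png")[100:340,160:420];b=cv2.imread("pics/top15.png")[140:380,290:550]
cv2.imwrite("pics/m15.png",np.hstack([cv2.resize(a,(400,370)),cv2.resize(b,(400,370))]))
E
```

```text
clock: 18.65
eef_pos: [692.8, -27.4, 295.2]
tcp_rot: [-1.562, 0.019, 0.313]
contact_force: [-0.3, 0.2, -0.6]
opening: -0.002
t 18.65 tip [693.2 -27.4 313.2] box 130.6 -0.1 F [-0.3  0.2 -0.6] rows 4
[-0.1, -0.1, -0.3, -0.23, 1.28, -0.01, -1]
[-0.1, -0.1, -0.3, -0.24, 1.28, -0.01, -1]
[-0.1, -0.1, -0.3, -0.25, 1.28, -0.01, -1]
[-0.1, -0.1, -0.3, -0.25, 1.28, -0.0, -1]
```

View pics/m15.png

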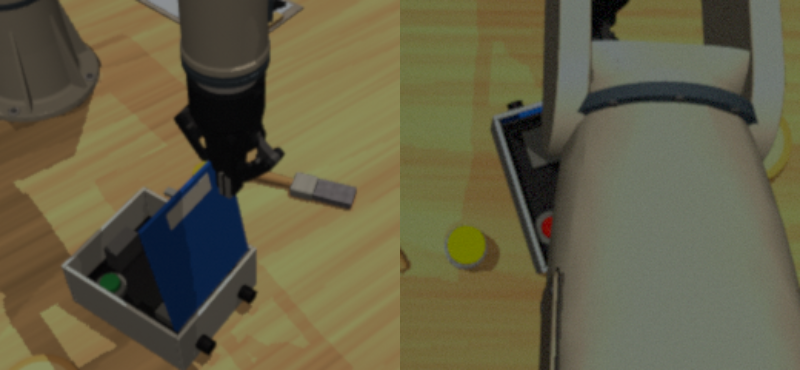

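The fingers are now beyond the cover's outer face (scene crop (230,185)). Lower to strip height.

```bash
python3 -m crank '[[0,0,-0.5,-0.1,1.2,0,-1],[0,0,-0.5,-0.1,1.2,0,-1],[0,0,0,-0.1,1.2,0,-1],[0,0,0,-0.1,0.7,0,-1],[0,0,0,-0.1,0.2,0,-1],[0,0,0,0,0,0,-1],[0,0,0,0,0,0,-1],[0,0,0,0,0,0,-1],[0,0,0,0,0,0,-1],[0,0,0,0,0,0,-1]]'
python3 - <<'E'
from h import *
s=r.sense();print((s["eef_pos"]-[0,0,NOSE]-H)@EX)
plan(box(97,0,258))
# arc in (x from hinge, z) for tip centre
for th in np.linspace(1.4,-.06,25): print(round(th,2),round(-168*np.cos(th)+11*np.sin(th)),round(90+168*np.sin(th)))
E
```

```text
clock: 19.58
eef_pos: [685.5, -33.1, 255.4]
tcp_rot: [-1.565, -0.006, 0.308]
contact_force: [0.3, 0.4, 0.1]
opening: 0.001
24.528615743283986
t 19.58 tip [685.4 -33.3 273.4] box 121.4 -3.3 F [0.3 0.4 0.1] rows 1
[-0.3, -0.6, 0.3, -2.47, 1.53, 0.28, -1]
1.4 -18 256
1.34 -28 254
1.28 -38 251
1.22 -48 248
1.16 -58 244
1.1 -67 239
1.03 -76 234
0.97 -85 229
0.91 -94 223
0.85 -102 216
0.79 -110 210
0.73 -118 202
0.67 -125 194
0.61 -131 186
0.55 -138 178
0.49 -143 169
0.43 -148 160
0.37 -153 150
0.3 -157 140
0.24 -160 131
0.18 -163 121
0.12 -165 111
0.06 -167 100
0.0 -168 90
-0.06 -168 80
```

```bash
python3 -m crank '[[0,0,0,-0.7,0.4,0.1,-1],[0,0,0,-0.8,0.4,0.1,-1],[0,0,0,-0.8,0.4,0.1,-1],[0,0,0,-0.8,0.3,0,-1],[0,0,0,-0.8,0.2,0,-1],[0,0,0,-0.9,0.2,0,-1],[0,0,0,-0.9,0.3,0,-1],[0,0,0,-0.9,0.3,0,-1],[0,0,0,-0.9,0.4,0,-1],[0,0,0,-0.9,0.4,0,-1]]'
python3 - <<'E'
from h import *
s=r.sense();print((s["eef_pos"]-[0,0,NOSE]-H)@EX)
plan(box(97-94,0,223),n=5)
E
```

```text
clock: 20.42
eef_pos: [599.5, -57.1, 220.9]
tcp_rot: [-1.568, -0.013, 0.308]
contact_force: [2.0, 0.1, -0.9]
opening: 0.001
-64.63384058109774
t 20.42 tip [599.3 -57.2 238.9] box 32.1 1.0 F [ 2.   0.1 -0.9] rows 5
[-0.0, -0.1, 0.2, -0.59, 0.31, -0.03, -1]
[-0.0, -0.1, 0.2, -0.59, 0.31, -0.03, -1]
[-0.0, -0.1, 0.2, -0.59, 0.31, -0.02, -1]
[-0.0, -0.1, 0.2, -0.59, 0.32, -0.02, -1]
[-0.0, -0.1, 0.2, -0.59, 0.32, -0.02, -1]
```

The cover is following the finger (2 N). Continue along the arc.

```bash
python3 -m crank '[[0,0,0.2,-0.9,0.5,0,-1],[0,0,0.2,-0.9,0.5,0,-1],[0,0,0.2,-0.9,0.6,0,-1],[0,0,0,-0.8,0.7,0,-1],[0,0,0,-0.8,0.7,0,-1],[0,0,0,-0.8,0.8,0,-1],[0,0,0,-0.7,0.8,0,-1],[0,0,0,-0.6,0.8,0,-1],[0,0,0,-0.6,0.8,0,-1],[0,0,0,-0.5,0.8,0,-1]]'
python3 - <<'E'
from h import *
s=r.sense();print((s["eef_pos"]-[0,0,NOSE]-H)@EX)
plan(box(97-157,0,140),n=5)
cv2.imwrite("pics/s17.png",cv2.resize(cams.grab_frame("scene")[120:320,160:360],None,fx=3,fy=3))
E
```

```text
clock: 21.25
eef_pos: [521.9, -82.1, 144.3]
tcp_rot: [-1.569, -0.007, 0.308]
contact_force: [3.6, 2.4, 2.4]
opening: -0.001
-146.15003155085537
t 21.25 tip [521.8 -82.2 162.3] box -49.3 1.5 F [3.6 2.4 2.4] rows 5
[-0.0, -0.1, 0.1, -0.22, 0.44, -0.03, -1]
[-0.0, -0.1, 0.1, -0.22, 0.44, -0.03, -1]
[-0.0, -0.1, 0.1, -0.22, 0.44, -0.03, -1]
[-0.0, -0.1, 0.1, -0.22, 0.44, -0.03, -1]
[-0.0, -0.1, 0.1, -0.22, 0.44, -0.03, -1]
```

View pics/s17.png

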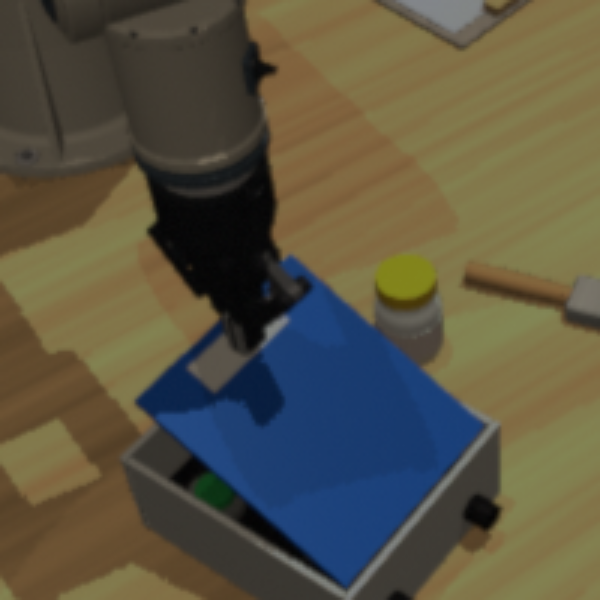

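The fingertip is on the strip at (240,345) in the crop, with the cover about 25° open.

```bash
python3 -m crank '[[0,0,0,-0.5,0.8,0,-1],[0,0,0,-0.4,0.8,0,-1],[0,0,0,-0.4,0.7,0,-1],[0,0,0,-0.3,0.7,0,-1],[0,0,0,-0.2,0.6,0,-1],[0,0,0,-0.2,0.5,0,-1],[0,0,0,-0.1,0.4,0,-1],[0,0,0,-0.1,0.3,0,-1],[0,0,0,0,0.3,0,-1],[0,0,0,0,0.3,0,-1]]'
python3 - <<'E'
from h import *
s=r.sense();print((s["eef_pos"]-[0,0,NOSE]-H)@EX)
plan(box(97-168,0,80),n=5)
E
```

```text
clock: 22.13
eef_pos: [495.8, -89.4, 82.3]
tcp_rot: [-1.567, -0.001, 0.308]
contact_force: [0.5, 0.2, 2.4]
opening: 0.0
-173.24157346777457
t 22.13 tip [495.8 -89.5 100.3] box -76.3 2.7 F [0.5 0.2 2.4] rows 5
[-0.0, -0.1, 0.0, 0.11, 0.41, -0.06, -1]
[-0.0, -0.1, 0.0, 0.11, 0.41, -0.05, -1]
[-0.0, -0.1, 0.0, 0.1, 0.41, -0.05, -1]
[-0.0, -0.1, 0.0, 0.1, 0.41, -0.05, -1]
[-0.0, -0.1, 0.0, 0.1, 0.41, -0.05, -1]
```

```bash
python3 -m crank '[[0,0,0,0.1,0.2,0,-1],[0,0,0,0.1,0.2,0,-1],[0,0,0,0.1,0.2,0,-1],[0,0,0,0,0.2,0,-1],[0,0,0,0,0.2,0,-1],[0,0,0,0,0.2,0,-1],[0,0,0,0,0.2,0,-1],[0,0,0,0,0.2,0,-1],[0,0,0,0,0.15,0,-1],[0,0,0,0,0.15,0,-1]]'
```

```text
clock: 22.97
eef_pos: [497.5, -88.3, 61.3]
tcp_rot: [-1.566, 0.002, 0.309]
contact_force: [-2.7, -0.1, 13.1]
opening: -0.003
```

At the stop again (13 N at the same height as before). A short extra press, then let go.

```bash
python3 -m crank '[[0,0,0,0,0.2,0,-1],[0,0,0,0,0.2,0,-1],[0,0,0,0,0.2,0,-1],[0,0,0,0,0,0,-1],[0,0,0,0,-0.5,0,-1],[0,0,0,0,-1,0,-1],[0,0,0,0,-2,0,-1],[0,0,0,0,-3.5,0,-1],[0,0,0,-1,-3.5,0,-1],[0,0,0,-1,-3.5,0,-1]]'
python3 -m crank '[[0,0,0,-2,-2,0,-1],[0,0,0,-2,-2,0,-1],[0,0,0,-1,-1,0,-1],[0,0,0,0,0,0,-1],[0,0,0,0,0,0,-1],[0,0,0,0,0,0,-1],[0,0,0,0,0,0,-1],[0,0,0,0,0,0,-1],[0,0,0,0,0,0,-1],[0,0,0,0,0,0,-1]]'
python3 -m crank '[[0,0,0,0,0,0,-1],[0,0,0,0,0,0,-1],[0,0,0,0,0,0,-1],[0,0,0,0,0,0,-1],[0,0,0,0,0,0,-1],[0,0,0,0,0,0,-1],[0,0,0,0,0,0,-1],[0,0,0,0,0,0,-1],[0,0,0,0,0,0,-1],[0,0,0,0,0,0,-1]]'
python3 - <<'E'
from h import *
for n in("scene","top"): cv2.imwrite(f"pics/{n}20.png",cams.grab_frame(n))
a=cv2.imread("pics/scene20.png")[140:400,140:420];b=cv2.imread("pics/top20.png")[140:400,270:550]
cv2.imwrite("pics/m20.png",np.hstack([cv2.resize(a,(400,370)),cv2.resize(b,(400,370))]))
im=cv2.imread("pics/scene20.png");c=big(mask(im,"blue"))[0]
W=np.array([ray("scene",p[0],90)[:2] for p in cv2.convexHull(c)],np.float32);print(cv2.minAreaRect(W))
E
```

```text
clock: 23.8
eef_pos: [474.7, -93.4, 198.7]
tcp_rot: [-1.559, 0.014, 0.309]
contact_force: [1.2, -0.5, -0.1]
opening: -0.004
clock: 24.63
eef_pos: [429.0, -108.8, 257.0]
tcp_rot: [-1.562, 0.006, 0.31]
contact_force: [-0.0, -0.3, -0.3]
opening: 0.001
clock: 25.47
eef_pos: [429.0, -108.5, 255.7]
tcp_rot: [-1.561, 0.008, 0.311]
contact_force: [0.2, 0.1, 0.2]
opening: -0.003
((571.5517578125, -67.99807739257812), (189.94857788085938, 163.56605529785156), 18.234107971191406)
```

View pics/m20.png

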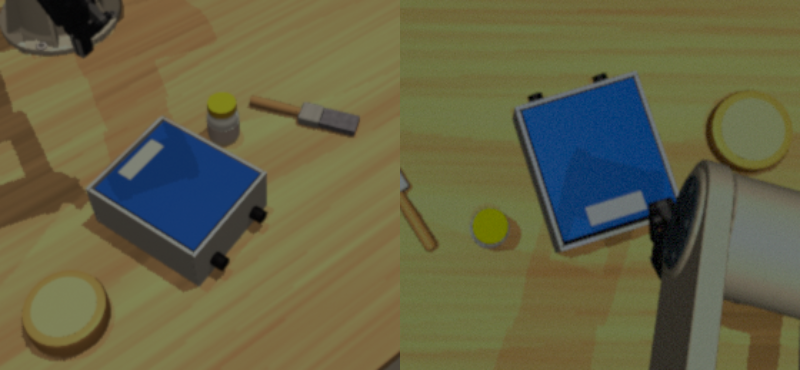

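The cover is shut flush 1.5 s after release, and its outline is within 0.1 mm of the initial one. The loose objects look untouched. Handing in.

```bash
python3 -c "
from rig import order
print(order.sign_off())"
```

```text
the job is handed in; nothing more can be done
None
```

I opened the cover with a press, pressed the green button fully, pressed the cover shut again and handed the job in at about 25.6 s. Sign-off gave no verdict.

- **Cover opening:** I pressed it to its stop at about 16 N, and it popped open when I let go. I checked it standing open in the images.
- **Green button:** I pressed it twice, because the first press was slightly off centre. On the second press the force reached 18 N against the stop. Backing off, it read 3.5, 2.2 and 1.0 N over about 4 mm, which fits a full press. I kept clear of the red button.
- **Cover closing:** I swung it down along its arc and pressed it to the same stop (13 N at the same height as before). About 1.5 s after release its outline in the scene view matched the starting one (190.0 mm, 163.5 mm, 18.2°), so the latch holds.
- **End state:** The tool was clear and measured about 0 N. The cheese, jar and brush look unmoved in the last pictures, but I judged that by eye rather than measuring it.

**Check that disagreed:** the stated nose length of 11 mm did not fit. With the gripper shut, the fingertips touched about 18 mm behind the reported TCP at the cover. The button press gave a smaller offset of about 12–14 mm. I went by contact force rather than by the given length.

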